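Fit the adjustable wrench to the citrus press nut and tighten it

TASK

The hex nut at the foot of the lever citrus press's column has worked loose; the adjustable wrench already lies on it, but its jaws are open too wide to grip. Roll the wrench's worm where it lies until the jaws just fit the nut, then swing the handle to tighten the nut clockwise (seen from above) by an eighth of a turn. Leave the wrench lying fitted on the nut, and leave the other things on the sideboard where they stand.

Things in the scene. Friction and masses are not known exactly. Their poses are not given: they have to be found in the camera images.
- press: Grey-green cast lever citrus press; does not move. Origin: on the sideboard, on the nut's axis; z up, x within 20 deg of the robot's. Base x +-75, y +-115 mm, top 26 mm high; tray rim 37 mm high around its -y half. Column at y +50 to +115, 445 mm high. Bowl ring (88 mm inside, 104 outside, z 216-228) centred at x 0, y -30; over it a spindle and cross arm from z 360. Lever on the +x side.
- stud (a point): top of the fixed stud through the nut, 16 mm across, 50 mm above the sideboard, at x 0, y 0 of the press; axes of the press
- nut_top (a point): centre of the nut's top face, 48 mm above the sideboard. Hex nut: 24 mm across flats, 27.7 across corners, 13 mm high, on a 40 mm washer whose top is 35 mm high. When joint nut is 0, two of its flats face the press's +x and -x
- nut (a joint): turn of the nut in rad, positive clockwise from above; starts at 0. Stiff: takes about 0.2 N m all the way and stays where it is left; no stop within a half turn
- wrench: 200 mm steel adjustable wrench, about 0.34 kg, loose, lying level: jaws round the nut, handle on the tray rim and out beyond it. Origin: underside of the 13 mm thick head, nut's centre when fitted. +x: out of the mouth; fixed jaw face at y +12 mm, throat at x -15. Starts with its +x about along the press's +y. The handle leaves the head at x -58, y 3 and runs at 195 deg (to -x, a little to -y).
- mouth (a point): point in the wrench at x 0, y 0, half the head's thickness (6.5 mm) up: the nut's centre when fitted; axes of the wrench
- worm_mid (a point): centre of the knurled worm, at x -42, y 0, z 6.5 mm of the wrench; its axis runs along the wrench's y. 17.6 mm across, 15 mm long; stands 2.3 mm proud of the head's top face, so its top is 8.8 mm above this point. Axes of the wrench
- worm (a joint): turn of the worm in rad, about the wrench's +y. Grows, and closes the jaws, when its top is stroked towards the nut (wrench +x); stroking back opens them. Turns against 0.02 N m (2.3 N at its rim) and stays where it is left, also under the load of turning the nut. 9.4 rad is the fit
- jaw (a joint): closing travel of the movable jaw (at the wrench's -y side) in m: the jaws are 30 mm apart at 0 and (30 mm - value) apart otherwise, so 0.006 just fits the nut. Moves 4 mm per turn of the worm. Starts 28.4 to 29.4 mm apart: too wide to catch the nut's corners
- handle_grip (a point): point on the handle's centre line 141 mm from the nut's axis (43 mm before its end), mid thickness, 41.5 mm above the sideboard; handle 15 mm wide, 9 mm thick, beyond the base's edge here. Axes of the wrench
- tumbler_a: blue glass tumbler, 72 mm across, 98 mm high, near the press; a bystander; origin under its centre
- tumbler_b: the other blue glass tumbler, same size, away from the press; a bystander; origin under its centre
- rum_bottle: empty short clear rum bottle, 75 mm across, 184 mm high; a bystander; origin under its centre
- strainer: stainless strainer bowl of the press, 104 mm across, 46 mm high, with a 50 mm tab handle towards its own +y; a bystander; origin under its centre
- jar: small white ceramic jar with screw lid, 78 mm across, 90 mm high, near the press; a bystander; origin under its centre
- night_light: white plastic night light with a small toggle switch, 62 x 80 x 82 mm; a bystander; origin under its centre
- press_dome: cast dome taken off the press's spindle, 80 mm across, 56 mm high, near the press; a bystander; origin under its centre
Mind the look-alikes: they are no part of the job. There is more than one size of the wrench; the job needs the smaller.

How it is judged:
On the way, in this order (a step that is already met when the one before it is completed fails the run):
1. the worm has been rolled until the jaws fit the nut (25 mm apart or less), the nut not yet turned (value of joint jaw above 0.005 m and value of joint nut below 0.2 rad and horizontal distance between mouth and nut_top below 0.006 m and height (world z) of mouth below 0.049 m), for 0.2 s.
2. the nut is being turned clockwise by the fitted wrench (value of joint nut above 0.35 rad and value of joint jaw above 0.0045 m and horizontal distance between mouth and nut_top below 0.006 m), for 0.1 s.
At the end, for the whole second after the job is handed in: the nut stands 33 to 57 degrees clockwise of its start; the wrench lies still and level on it, jaws at most 25.5 mm apart, the point mouth within 6 mm of the nut's axis and under 49 mm high, let go (value of joint nut between 0.576 and 0.995 rad and value of joint jaw above 0.0045 m and horizontal distance between mouth and nut_top below 0.006 m and height (world z) of mouth below 0.049 m and angle between wrench's own z axis and vertical below 0.15 rad and linear speed of wrench below 0.02 m/s and contact force between the fingers and wrench below 0.1 N); the robot touches nothing.
It fails at once if a bystander is shifted more than 30 mm or tipped more than 25 degrees (distance of any of tumbler_a, tumbler_b, rum_bottle, strainer, jar, night_light, press_dome from where it was at the start of the episode above 0.03 m or angle between any of tumbler_a, tumbler_b, rum_bottle, strainer, jar, night_light, press_dome's own z axis and vertical above 0.44 rad).
It also fails if it takes over 61 s, if anything falls off the work surface, if the arm or the gripper's body presses on something with over 40 N, if the wrist force passes 120 N, or if a joint passes its speed limit or range.

ROBOT

A 6-joint arm with a two-finger parallel gripper is mounted at the origin on the work surface. World frame = base frame: x ahead of the robot, y to its left, z up, the work surface at z = 0. Lengths are in m, angles in rad, forces in N, time in s.
With the tool pointing down it reaches from about 0.35 to 0.85 m from the base axis. Payload 8.1 kg.
Tool frame: the origin (TCP) lies midway between the tips of the shut fingers; the grasp point (between the pads) lies 19 mm behind it; z points along the fingers, y is the direction in which the jaws open and shut (so a half turn about z gives the same grasp; the last joint's range is limited). The gripper opens to 93 mm and grips with 3 to 60 N. Pads are 15 mm wide; open, the fingers measure 128 mm over their backs; the gripper's body (75 mm by 188 mm) begins 65 mm behind the grasp point.
Start: joints at [1.252, 0.13, 1.488, -0, 1.523, -0.085], TCP at [0.139, 0.584, 0.219] pointing down, gripper open.
Joint ranges: [-2.96, 2.96], [-0.89, 2.26], [0.02, 2.5], [-1.34, 4.48], [0, 2.73], [-2.66, 2.66]. Speed limits (rad/s): [2.39, 2.39, 2.79, 3.14, 3.14, 3.14].

INTERFACE

Orientations are given as a rotation vector (axis times angle).
In Python, from plant import robot gives the robot as it stands. The module is installed in compiled form; this text tells all that it offers.
- The arm moves only by the shell command python3 -m pendant 'ROWS' [FORCE]. ROWS is JSON, a list of rows, each an object with "translation": the shift along the tool's x, y, z in mm, a list of three; "twist": the turn, a rotation vector about the tool's x, y, z in rad, a list of three; "grip": the opening, from -1 (shut) to 1 (fully open). A call has exactly 10 rows; each row shifts and turns the pose as measured when the row begins, along the tool's axes as they then stand; what a row does not reach is not made up. A row lasts 1/10 s, in which the tool goes at most 50 mm and 8.59 degrees, less where a joint would pass 70% of its speed; a pose out of reach is approached as far as the arm can. A call is refused whole if a number of a shift passes 50 or a number of a turn 0.15, either way. A call with a gripper value outside its range is refused whole. The fingers move at their own pace and stop on an object; FORCE is the grip in N (left out, the last holds). Time passes only in rows, so rows that do not move let the fingers close, or fill a call up. It gives the time, the measured TCP pose, the force and the opening at its end, in the units of the state.
- robot.read_state(): the state, without advancing time (a new reading comes with each control period).
- robot.read_camera(name): name is "side" or "top"; returns (picture, depth): 420x560x3 uint8, red, green, blue; 420x560 float32, m along the optical axis (not along the pixel's ray), 0 where there is no reading.
- robot.camera_info(name): a dict with "vertical_fov" (degrees; the focal length in pixels is half the picture's height over the tangent of half this angle, whatever the lens; pixels are square), "cx", "cy" (the principal point, pixels), "cam_to_world" (4x4, takes a point from camera to world coordinates). Camera axes: x right, y up, looking along -z (the intrinsics and any distortion apply to the point x, -y, -z); pixel columns grow to the right and rows downward; lengths in m; the calibration is good to about 2 mm. A picture is of the moment at which its call begins. camera_info takes no time and is no camera call.
- robot.close_job(): hands the job in, once; it reports no verdict.
The state is a dict: "t": time; "q": joint angles; "dq": joint speeds; "joint_torque": joint torques, N m; "tool_pos": TCP position; "orientation": TCP orientation; "force": force on the tool from outside, world axes, zero at the start; "wrist_torque": the same for the moment, N m; "opening": finger opening in m.
Only numpy, scipy, OpenCV 4.12 (cv2) and the standard library are available. Lean on these libraries where they do the work, as an engineer would, in place of code of your own. Each camera call takes 0.05 s, during which the arm holds its last target. There are 200 camera calls.

## Working session

There is one attempt and no reset: what is moved stays moved. The work goes in short steps, Python scripts to look and compute and a shell command to move; the robot and the scene stay as the last step left them, time stands still between calls to the robot, and variables do not carry over. Pictures are saved under pics/ and viewed, about 8 in all and at most 12, crops included, and the job is handed in when it is done.

```bash
mkdir -p pics; cat > h.py <<'E'
import numpy as np, cv2
from plant import robot
from scipy.spatial.transform import Rotation as R
def cam(n):
    p,d=robot.read_camera(n); i=robot.camera_info(n); return p,d,i
def f(i): return 210/np.tan(np.radians(i["vertical_fov"])/2)
def pts(d,i):
    v,u=np.mgrid[0:420,0:560]; k=f(i)
    P=np.stack([(u-i["cx"])/k*d,-(v-i["cy"])/k*d,-d],-1); T=np.array(i["cam_to_world"])
    return P@T[:3,:3].T+T[:3,3]
def save(p,n,crop=None,s=1):
    if crop: u0,v0,u1,v1=crop; p=p[v0:v1,u0:u1]
    cv2.imwrite("pics/"+n,cv2.resize(p[:,:,::-1],None,fx=s,fy=s,interpolation=cv2.INTER_CUBIC))
E
python3 - <<'E'
from h import *
out=[]
for n in("top","side"):
    p,d,i=cam(n); print(n,{k:(np.round(v,3).tolist() if k=="cam_to_world" else v) for k,v in i.items()}); np.savez(n+"0.npz",p=p,d=d)
    out.append(p)
save(np.vstack(out),"a.png",s=0.71)
save(out[0],"top.png",s=1.4); save(out[1],"side.png",s=1.4)
print(robot.read_state())
E
```

```text
top {'vertical_fov': 54.54679633112645, 'cx': 275.57250949085443, 'cy': 208.83155907247803, 'cam_to_world': [[0.026, 0.994, -0.107, 0.447], [-0.999, 0.029, 0.03, -0.017], [0.033, 0.106, 0.994, 1.153], [0.0, 0.0, 0.0, 1.0]]}
side {'vertical_fov': 54.95134670108217, 'cx': 277.83262517602475, 'cy': 211.90170661988535, 'cam_to_world': [[0.99, 0.076, -0.117, 0.411], [-0.14, 0.534, -0.834, -1.063], [-0.001, 0.842, 0.539, 0.715], [0.0, 0.0, 0.0, 1.0]]}
{'t': 0.1, 'q': array([ 1.25158268e+00,  1.31031935e-01,  1.48917705e+00, -1.15050741e-05,
        1.52303078e+00, -8.53967480e-02]), 'dq': array([ 0.00048387, -0.00226554, -0.00364892, -0.00157253, -0.00155834,
       -0.00125034]), 'joint_torque': array([ 1.32596317e-03, -5.61342251e+01, -4.93099737e+01,  7.71029131e-02,
        2.92755465e-02, -1.11189902e-04]), 'tool_pos': array([0.13883088, 0.58317869, 0.21772079]), 'orientation': array([-3.66404382e-01, -3.11982968e+00,  2.53787188e-03]), 'force': array([-0.15715113,  0.08580665, -0.89380243]), 'wrist_torque': array([0.02927157, 0.02235817, 0.05526913]), 'opening': 0.09299894348826705}
```

View pics/top.png

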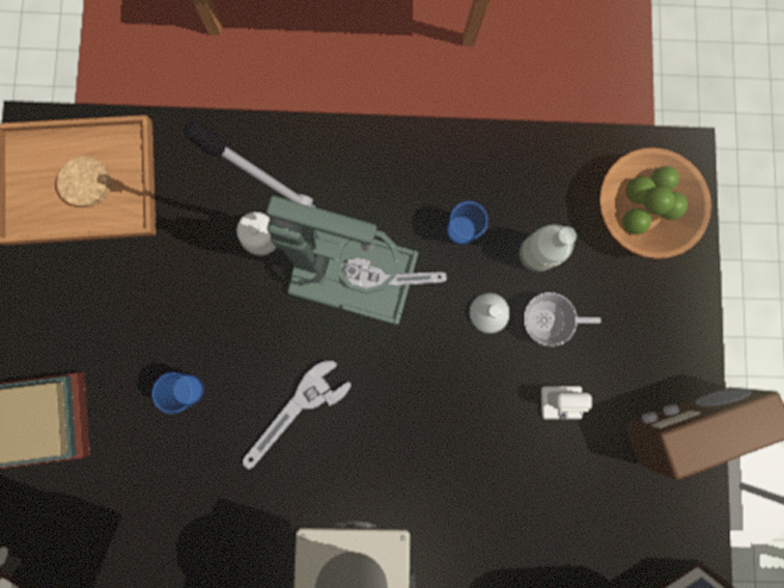

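View pics/side.png

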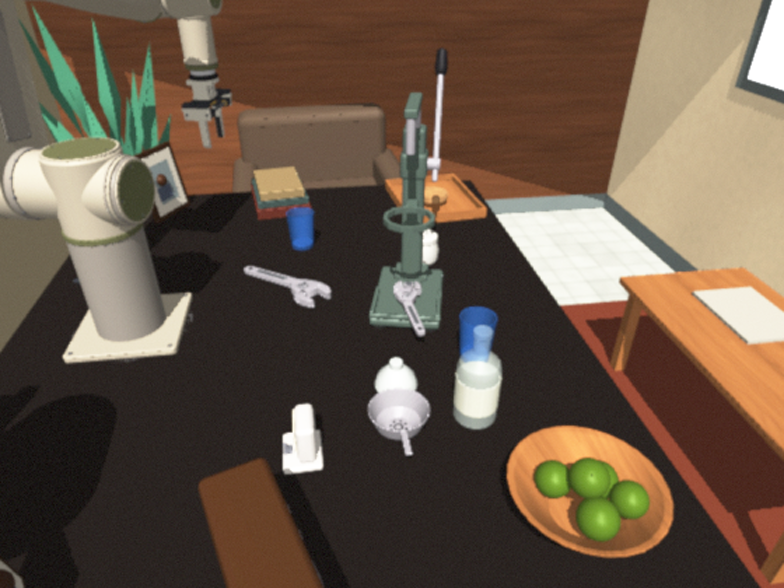

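Top view, in displayed pixels: the small wrench is on the nut at about (365,272), with its handle end at (445,277). The press column is on the left and the jar at (490,312). The tumbler is at (467,222), and the larger decoy wrench lies at (310,400). Next I measure.

```bash
python3 - <<'E'
from h import *
for n in("top","side"):
    z=np.load(n+"0.npz"); p,d=z["p"],z["d"]; i=robot.camera_info(n); P=pts(d,i)
    if n=="top":
        save(p,"topc.png",(185,130,340,245),5)
    else: save(p,"sidec.png",(255,170,325,245),8)
    ok=(d>0)
    hsv=cv2.cvtColor(p,cv2.COLOR_RGB2HSV)
    X=P[...,0];Y=P[...,1];Z=P[...,2]
    reg=ok&(X>.35)&(X<.7)&(Y>-.25)&(Y<.25)
    w=reg&(hsv[...,1]<40)&(hsv[...,2]>110)&(Z>.03)&(Z<.062)
    k,lab,st,c=cv2.connectedComponentsWithStats(w.astype(np.uint8))
    for j in range(1,k):
        if st[j,4]>15:
            m=lab==j; print(n,"wr",st[j].tolist(),np.round(np.median(P[m],0),4),"min",np.round(P[m].min(0),3),"max",np.round(P[m].max(0),3))
    g=reg&(hsv[...,0]>55)&(hsv[...,0]<95)&(hsv[...,1]>40)
    for lo,hi in((.015,.045),(.1,.2),(.205,.235),(.34,.4),(.4,.46)):
        m=g&(Z>lo)&(Z<hi)
        if m.sum()>10:
            r=cv2.minAreaRect((P[m][:,:2]*1000).astype(np.float32)); print(n,lo,hi,m.sum(),"med z",np.median(P[m][:,2]).round(4),np.round(r[0],1),np.round(r[1],1),round(r[2],1))
    print(n,"table z",np.median(Z[ok&(abs(Z)<.02)]))
E
```

```text
top wr [267, 171, 10, 6, 22] [ 0.6654 -0.0349  0.0366] min [ 0.659 -0.049  0.035] max [ 0.672 -0.024  0.04 ]
top wr [174, 174, 21, 7, 61] [0.6443 0.1952 0.0439] min [0.639 0.177 0.03 ] max [0.656 0.231 0.062]
top wr [283, 176, 12, 5, 27] [ 0.6541 -0.0824  0.0373] min [ 0.649 -0.099  0.033] max [ 0.66  -0.068  0.04 ]
top wr [245, 179, 74, 52, 487] [ 0.5909 -0.0869  0.0414] min [ 0.509 -0.166  0.031] max [0.652 0.033 0.051]
top wr [243, 182, 35, 23, 454] [ 6.052e-01 -3.000e-04  4.740e-02] min [ 0.578 -0.053  0.03 ] max [0.64  0.042 0.055]
top wr [232, 185, 10, 16, 84] [0.6056 0.0582 0.0323] min [0.589 0.046 0.03 ] max [0.631 0.071 0.038]
top wr [209, 192, 16, 7, 68] [0.5997 0.1122 0.0399] min [0.592 0.092 0.035] max [0.609 0.134 0.045]
top wr [341, 214, 9, 16, 84] [ 0.5361 -0.2433  0.036 ] min [ 0.517 -0.25   0.03 ] max [ 0.559 -0.233  0.059]
top table z 0.0003720560242734816
side wr [301, 175, 9, 9, 71] [0.6814 0.1704 0.0447] min [0.667 0.164 0.03 ] max [0.697 0.182 0.061]
side wr [290, 189, 9, 6, 37] [0.6248 0.0756 0.0528] min [0.613 0.07  0.043] max [0.638 0.082 0.062]
side wr [301, 188, 5, 6, 19] [0.6593 0.1002 0.0419] min [0.652 0.076 0.039] max [0.67  0.117 0.045]
side wr [264, 196, 51, 43, 705] [ 0.5952 -0.0544  0.0452] min [ 0.508 -0.169  0.03 ] max [0.676 0.081 0.054]
side 0.015 0.045 45 med z 0.029 [607.    9.3] [213.5 136.5] 73.7
side 0.1 0.2 27 med z 0.174 [622.1  76. ] [ 8.1 37.3] 80.2
side 0.205 0.235 11 med z 0.2298 [610.2  10.1] [148.8  42.6] 70.1
side table z 0.0014906655018004367
```

View pics/topc.png

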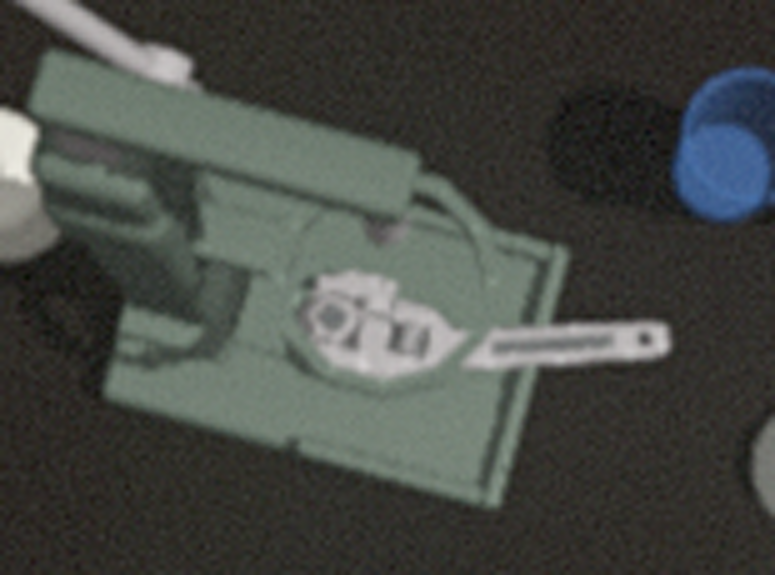

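The crop (5x, origin 185,130) shows the stud at (332,317), worm at (410,343), handle end at (670,340) and tray corners at (568,247) and (497,505). I convert these to world positions by intersecting rays with the known heights.

```bash
cat >> h.py <<'E'
def ray(n,u,v,z):
    i=robot.camera_info(n);k=f(i);T=np.array(i["cam_to_world"])
    r=T[:3,:3]@np.array([(u-i["cx"])/k,-(v-i["cy"])/k,-1]);o=T[:3,3]
    return o+r*(z-o[2])/r[2]
E
python3 - <<'E'
from h import *
D={}
for nm,x,y,z in(("stud",332,317,.05),("worm",410,343,.0503),("hend",670,340,.046),("hole",645,340,.046),("cA",568,247,.037),("cB",497,505,.037),("cC",105,398,.026)):
    D[nm]=ray("top",185+x/5-.4,130+y/5-.4,z)*1000; print(nm,D[nm].round(1))
a=lambda p,q:(np.linalg.norm((D[q]-D[p])[:2]).round(1),np.degrees(np.arctan2(*(D[q]-D[p])[1::-1])).round(1))
for p in(("stud","worm"),("worm","stud"),("stud","hend"),("cB","cA"),("cB","cC")):print(p,a(*p))
ex=(D["cA"]-D["cB"])[:2];ex/=np.linalg.norm(ex);ey=np.array([-ex[1],ex[0]])
print("press origin from corners",((D["cA"]+D["cB"])[:2]/2+115*ey))
st=robot.read_state();print(R.from_rotvec(st["orientation"]).as_matrix().round(2))
z=np.load("side0.npz");P=pts(z["d"],robot.camera_info("side"))
E
python3 - <<'E'
import sys; sys.path.insert(0,'.')
from h import *
import os; os.chdir('.')
z=np.load("top0.npz");P=pts(z["d"],robot.camera_info("top")).reshape(-1,3)
for lo,hi in((.06,.1),(.1,.2),(.205,.235),(.3,.4),(.4,.47)):
    m=(P[:,2]>lo)&(P[:,2]<hi)&(P[:,0]>.4)&(P[:,0]<.75)&(P[:,1]>-.22)&(P[:,1]<.2)
    ex=np.array([.965,-.26]);ey=np.array([.26,.965])
    q=(P[m][:,:2]*1000-[604,11]); print(lo,m.sum(),"px",np.percentile(q@ex,[1,50,99]).round(),"py",np.percentile(q@ey,[1,50,99]).round())
E
```

```text
stud [607.   18.5  50. ]
worm [594.  -24.5  50.3]
hend [ 600.5 -167.4   46. ]
hole [ 600.1 -153.6   46. ]
cA [ 652.2 -110.9   37. ]
cB [507.6 -74.7  37. ]
cC [561.5 143.2  26. ]
('stud', 'worm') (np.float64(44.9), np.float64(-106.9))
('worm', 'stud') (np.float64(44.9), np.float64(73.1))
('stud', 'hend') (np.float64(186.0), np.float64(-92.0))
('cB', 'cA') (np.float64(149.1), np.float64(-14.1))
('cB', 'cC') (np.float64(224.5), np.float64(76.1))
press origin from corners [607.82582767  18.71782806]
[[-0.97  0.23 -0.  ]
 [ 0.23  0.97 -0.  ]
 [ 0.   -0.   -1.  ]]
0.06 433 px [-24.  42. 186.] py [-198.   88.  207.]
0.1 139 px [-24. -23. 174.] py [-154.   77.  114.]
0.205 681 px [-50.  -5.  51.] py [-73.  16.  99.]
0.3 824 px [-28. -10.  53.] py [-29.  92. 139.]
0.4 1445 px [-12.   2.  50.] py [-31.  50. 173.]
```

Nut at (607.5,18.6) mm with the press yawed -14°; the stud seen directly and the tray corners agree on this. The worm is at about (596,-23.5). I'll approach from the robot's side, under the bowl ring, with the tool tilted about 38° below horizontal and its y axis along the stroke.

```bash
python3 -m pendant '[{"translation":[-34,-33,0],"twist":[0,0,0],"grip":-1},{"translation":[-34,-33,0],"twist":[0,0,0],"grip":-1},{"translation":[-34,-33,0],"twist":[0,0,0],"grip":-1},{"translation":[-34,-33,0],"twist":[0,0,0],"grip":-1},{"translation":[-34,-33,0],"twist":[0,0,0],"grip":-1},{"translation":[-34,-33,0],"twist":[0,0,0],"grip":-1},{"translation":[-34,-33,0],"twist":[0,0,0],"grip":-1},{"translation":[-34,-33,0],"twist":[0,0,0],"grip":-1},{"translation":[-34,-33,0],"twist":[0,0,0],"grip":-1},{"translation":[-34,-33,0],"twist":[0,0,0],"grip":-1}]'
```

```text
t: 1.1
tool_pos: [0.3965, 0.1715, 0.2125]
orientation: [-0.349, -3.118, 0.013]
force: [0.1, 0.2, 0.6]
opening: 0.0178
```

```bash
python3 -m pendant '[{"translation":[-33,-37,0],"twist":[0,0,0],"grip":-1},{"translation":[-33,-37,0],"twist":[0,0,0],"grip":-1},{"translation":[-33,-37,0],"twist":[0,0,0],"grip":-1},{"translation":[-33,-37,0],"twist":[0,0,0],"grip":-1},{"translation":[0,0,0],"twist":[0,-0.15,0],"grip":-1},{"translation":[0,0,0],"twist":[0,-0.15,0],"grip":-1},{"translation":[0,0,0],"twist":[0,-0.15,0],"grip":-1},{"translation":[0,0,0],"twist":[0,-0.15,0],"grip":-1},{"translation":[0,0,0],"twist":[0,-0.15,0],"grip":-1},{"translation":[0,0,0],"twist":[0,-0.15,0],"grip":-1}]'
cat >> h.py <<'E'
def go(*tgt):
    s=robot.read_state();M=R.from_rotvec(s["orientation"]).as_matrix()
    for t in tgt: print("tool shift",(M.T@(np.array(t)-s["tool_pos"]*1000)).round(1))
    print("M",M.round(3).tolist(),"q",s["q"].round(2),"pos",(s["tool_pos"]*1000).round(1),"F",s["force"].round(2),"t",s["t"],"elev",np.degrees(np.arcsin(-M[2,2])).round(1))
E
python3 -c "
from h import *
go((527,-8,105))"
```

```text
t: 2.1
tool_pos: [0.5305, -0.0068, 0.2174]
orientation: [0.274, 2.292, -0.155]
force: [-0.0, -1.8, 0.2]
opening: 0.0005
tool shift [85.6  0.7 72.9]
M [[-0.653, 0.246, 0.716], [0.147, 0.969, -0.198], [-0.743, -0.024, -0.669]] q [ 0.06 -0.89  2.5  -0.36  0.76 -1.11] pos [530.5  -6.8 217.4] F [-0.03 -1.83  0.21] t 2.1 elev 42.0
```

```bash
python3 -m pendant '[{"translation":[17,0,14],"twist":[0,0,0.03],"grip":-1},{"translation":[17,0,14],"twist":[0,0,0],"grip":-1},{"translation":[17,0,14],"twist":[0,0,0],"grip":-1},{"translation":[17,0,14],"twist":[0,0,0],"grip":-1},{"translation":[17,0,14],"twist":[0,0,0],"grip":-1},{"translation":[0,0,0],"twist":[0,0,0],"grip":-1},{"translation":[0,0,0],"twist":[0,0,0],"grip":-1},{"translation":[0,0,0],"twist":[0,0,0],"grip":-1},{"translation":[0,0,0],"twist":[0,0,0],"grip":-1},{"translation":[0,0,0],"twist":[0,0,0],"grip":-1}]'
python3 -c "
from h import *
go((596,-23.5,65),(596,-23.5,52))
p,d,i=cam('side');save(p,'s1.png',(220,100,360,240),5)
"
```

```text
t: 3.1
tool_pos: [0.557, 0.0045, 0.1223]
orientation: [0.314, 2.299, -0.149]
force: [-0.7, 0.4, 0.2]
opening: 0.0003
tool shift [ 11.6 -15.9  72.1]
tool shift [ 21.2 -15.8  80.9]
M [[-0.654, 0.272, 0.706], [0.179, 0.962, -0.205], [-0.735, -0.008, -0.678]] q [ 0.1  -0.57  2.5  -0.61  0.51 -0.77] pos [557.    4.5 122.3] F [-0.68  0.45  0.16] t 3.1 elev 42.7
```

View pics/s1.png

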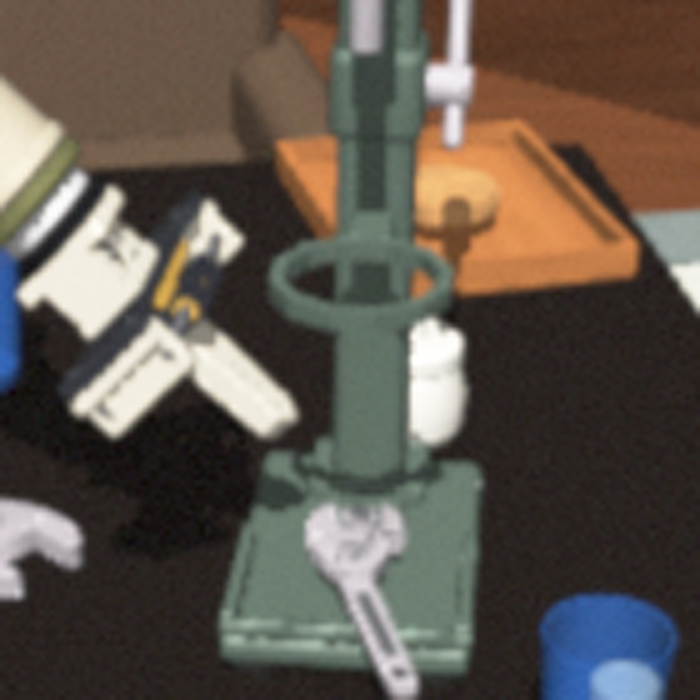

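```bash
python3 -m pendant '[{"translation":[3,-5.6,15],"twist":[0,0,0.01],"grip":-1},{"translation":[3,-5.6,15],"twist":[0,0,0],"grip":-1},{"translation":[3,-5.6,15],"twist":[0,0,0],"grip":-1},{"translation":[3,-5.6,15],"twist":[0,0,0],"grip":-1},{"translation":[3,-5.6,15],"twist":[0,0,0],"grip":-1},{"translation":[0,0,0],"twist":[0,0,0],"grip":-1},{"translation":[0,0,0],"twist":[0,0,0],"grip":-1},{"translation":[0,0,0],"twist":[0,0,0],"grip":-1},{"translation":[0,0,0],"twist":[0,0,0],"grip":-1},{"translation":[0,0,0],"twist":[0,0,0],"grip":-1}]'
python3 -c "
from h import *
go((592.7,-35,56))
p,d,i=cam('side');save(p,'s2.png',(270,160,340,240),9)
"
```

```text
t: 4.15
tool_pos: [0.5965, -0.0351, 0.0667]
orientation: [0.325, 2.286, -0.14]
force: [0.3, -0.6, -0.6]
opening: 0.0006
tool shift [10.4 -1.   4.4]
M [[-0.643, 0.277, 0.714], [0.188, 0.961, -0.204], [-0.742, 0.003, -0.67]] q [-0.03 -0.29  2.43 -0.82  0.25 -0.6 ] pos [596.5 -35.1  66.7] F [ 0.31 -0.63 -0.56] t 4.15 elev 42.1
```

View pics/s2.png

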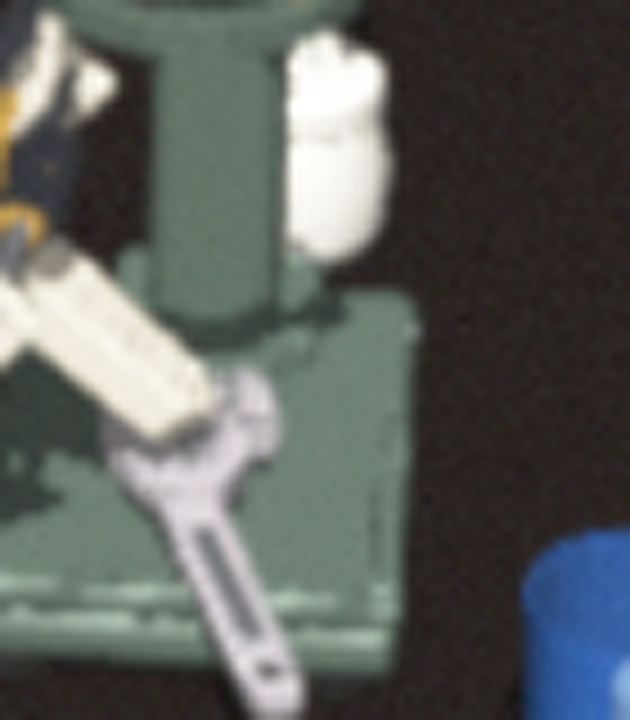

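```bash
python3 -m pendant '[{"translation":[1.5,0,3],"twist":[0,0,0],"grip":-1},{"translation":[1.5,0,2.5],"twist":[0,0,0],"grip":-1},{"translation":[1.5,0,2],"twist":[0,0,0],"grip":-1},{"translation":[0.6,0,0.6],"twist":[0,0,0],"grip":-1},{"translation":[0.6,0,0.6],"twist":[0,0,0],"grip":-1},{"translation":[0.6,0,0.6],"twist":[0,0,0],"grip":-1},{"translation":[0.6,0,0.6],"twist":[0,0,0],"grip":-1},{"translation":[0.6,0,0.6],"twist":[0,0,0],"grip":-1},{"translation":[0.6,0,0.6],"twist":[0,0,0],"grip":-1},{"translation":[0.6,0,0.6],"twist":[0,0,0],"grip":-1}]'
python3 -c "
from h import *
go((598,-34.5,56))"
```

```text
t: 5.2
tool_pos: [0.6018, -0.0354, 0.0546]
orientation: [0.323, 2.281, -0.139]
force: [-5.0, 1.3, 7.2]
opening: 0.0005
tool shift [ 1.6 -0.2 -3.8]
M [[-0.639, 0.276, 0.718], [0.187, 0.961, -0.203], [-0.746, 0.005, -0.666]] q [-0.03 -0.23  2.42 -0.97  0.22 -0.44] pos [601.8 -35.4  54.6] F [-5.02  1.33  7.23] t 5.2 elev 41.8
```

```bash
python3 -m pendant '[{"translation":[0.8,0,0.5],"twist":[0,0,0],"grip":-1},{"translation":[0.8,2,0.5],"twist":[0,0,0],"grip":-1},{"translation":[0.8,2,0.5],"twist":[0,0,0],"grip":-1},{"translation":[0.8,2,0.5],"twist":[0,0,0],"grip":-1},{"translation":[0.8,2,0.5],"twist":[0,0,0],"grip":-1},{"translation":[0.8,2,0.5],"twist":[0,0,0],"grip":-1},{"translation":[0.8,2,0.5],"twist":[0,0,0],"grip":-1},{"translation":[0.8,2,0.5],"twist":[0,0,0],"grip":-1},{"translation":[0.8,2,0.5],"twist":[0,0,0],"grip":-1},{"translation":[0.8,2,0.5],"twist":[0,0,0],"grip":-1}]'
python3 -c "
from h import *
go((600.8,-24.9,56))"
```

```text
t: 6.2
tool_pos: [0.6101, -0.0291, 0.0558]
orientation: [0.339, 2.266, -0.163]
force: [-4.9, -3.1, 7.5]
opening: 0.0004
tool shift [ 6.5  1.3 -7.8]
M [[-0.627, 0.295, 0.72], [0.189, 0.955, -0.227], [-0.755, -0.006, -0.655]] q [ 0.02 -0.19  2.4  -1.16  0.26 -0.22] pos [610.1 -29.1  55.8] F [-4.89 -3.05  7.54] t 6.2 elev 40.9
```

Contact is good (friction about 0.65), but q5 is near 0, a wrist singularity, so the motion is sluggish and drifts. I'll back off and bring the tool in at a different azimuth, which gives a better wrist posture and also moves away from the column.

```bash
python3 -m pendant '[{"translation":[-2,-5,-12],"twist":[0,0,0],"grip":-1},{"translation":[-1,-9,-12],"twist":[0,0,0],"grip":-1},{"translation":[-1,-9,-12],"twist":[0,0,0],"grip":-1},{"translation":[-1,-9,-12],"twist":[0,0,0],"grip":-1},{"translation":[-1,-9,-12],"twist":[0,0.1,0],"grip":-1},{"translation":[0,0,0],"twist":[0,0.1,0],"grip":-1},{"translation":[0,0,0],"twist":[0,0.1,0],"grip":-1},{"translation":[0,0,0],"twist":[-0.08,0,-0.12],"grip":-1},{"translation":[0,0,0],"twist":[-0.08,0,-0.12],"grip":-1},{"translation":[0,0,0],"twist":[-0.08,0,-0.12],"grip":-1}]'
python3 -c "
from h import *
go((570,-60,95),(600,-35,65))
p,d,i=cam('side');np.savez('s3.npz',p=p,d=d);save(p,'s3.png',(270,180,340,240),10)
p,d,i=cam('top');save(p,'t3.png',(225,165,325,235),8)
"
```

```text
t: 7.2
tool_pos: [0.5645, -0.0555, 0.0946]
orientation: [0.038, 2.581, -0.025]
force: [-0.7, -0.1, -0.8]
opening: 0.0002
tool shift [-4.9 -4.3  2.7]
tool shift [-13.8  21.9  43.4]
M [[-0.847, 0.032, 0.531], [0.022, 0.999, -0.025], [-0.532, -0.01, -0.847]] q [-0.27 -0.38  2.3   0.18  0.68 -1.92] pos [564.5 -55.5  94.6] F [-0.66 -0.09 -0.82] t 7.2 elev 57.9
```

View pics/t3.png

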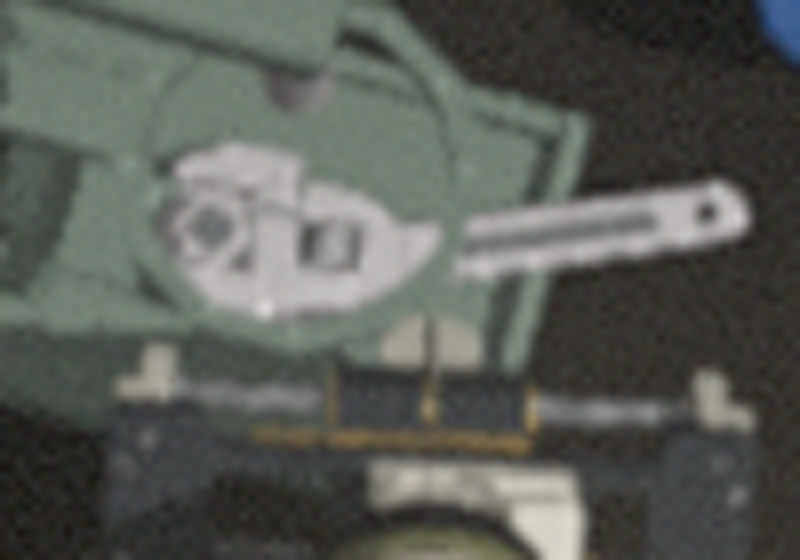

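The top crop (8x, origin 225,165) shows that the drag swung the loose wrench slightly counter-clockwise: stud (212,228), worm (332,243), handle hole (708,210). Next I compute its yaw and where the worm is now.

```bash
python3 - <<'E'
from h import *
c=lambda x,y,z:ray("top",225+x/8-.44,165+y/8-.44,z)[:2]*1000
s,w,h=c(212,228,.05),c(332,243,.0503),c(708,210,.046); e=c(750,205,.046)
a=lambda p,q:(np.linalg.norm(q-p).round(1),np.degrees(np.arctan2(*(q-p)[::-1])).round(1))
print(s,w,h,a(s,w),a(s,h),a(s,e),a(w,h))
L=115
for yaw in (76,80,84,88,92):
    Q=R.from_euler("z",yaw,degrees=True).as_matrix()[:2,:2]
    print(yaw,(s+Q@[-42,0]).round(1),(s+Q@[-58-L*.966,3-L*.259]).round(1))
E
```

```text
[606.86957857  18.31687504] [602.89918603 -22.74247645] [ 618.88196626 -151.84298793] (np.float64(41.3), np.float64(-95.5)) (np.float64(170.6), np.float64(-86.0)) (np.float64(185.2), np.float64(-85.6)) (np.float64(130.1), np.float64(-82.9))
76 [596.7 -22.4] [ 592.  -152.2]
80 [599.6 -23. ] [ 603.9 -152.9]
84 [602.5 -23.5] [ 615.8 -152.6]
88 [605.4 -23.7] [ 627.7 -151.6]
92 [608.3 -23.7] [ 639.5 -149.7]
```

```bash
python3 -m pendant '[{"translation":[0,0,0],"twist":[0,-0.13,0.01],"grip":-1},{"translation":[-3,4.3,10.2],"twist":[0,0,0],"grip":-1},{"translation":[-3,4.3,10.2],"twist":[0,0,0],"grip":-1},{"translation":[-3,4.3,10.2],"twist":[0,0,0],"grip":-1},{"translation":[-3,4.3,10.2],"twist":[0,0,0],"grip":-1},{"translation":[-3,4.3,10.2],"twist":[0,0,0],"grip":-1},{"translation":[1,0,1.2],"twist":[0,0,0],"grip":-1},{"translation":[1,0,1.2],"twist":[0,0,0],"grip":-1},{"translation":[1,0,1.2],"twist":[0,0,0],"grip":-1},{"translation":[0,0,0],"twist":[0,0,0],"grip":-1}]'
python3 -c "
from h import *
go((608.7,-35.5,56))
"
```

```text
t: 8.3
tool_pos: [0.6049, -0.035, 0.0536]
orientation: [0.114, 2.449, -0.016]
force: [-1.0, -0.7, 0.7]
opening: 0.0006
tool shift [-4.5 -0.2  0.6]
M [[-0.767, 0.086, 0.635], [0.078, 0.996, -0.041], [-0.636, 0.018, -0.771]] q [-0.19 -0.23  2.33  0.23  0.36 -1.86] pos [604.9 -35.   53.6] F [-0.98 -0.71  0.68] t 8.3 elev 50.5
```

```bash
python3 -m pendant '[{"translation":[0.4,0,1.2],"twist":[0,0,0],"grip":-1},{"translation":[0.5,2.5,1.1],"twist":[0,0,0],"grip":-1},{"translation":[0.6,2.5,0.8],"twist":[0,0,0],"grip":-1},{"translation":[0.7,2.5,0.8],"twist":[0,0,0],"grip":-1},{"translation":[0.7,2.5,0.8],"twist":[0,0,0],"grip":-1},{"translation":[0.7,2.5,0.8],"twist":[0,0,0],"grip":-1},{"translation":[0.7,2.5,0.8],"twist":[0,0,0],"grip":-1},{"translation":[0.7,2.5,0.8],"twist":[0,0,0],"grip":-1},{"translation":[0.7,2.5,0.8],"twist":[0,0,0],"grip":-1},{"translation":[0.7,2.5,0.8],"twist":[0,0,0],"grip":-1}]'
python3 -c "
from h import *
go((608.7,-23.5,56))
p,d,i=cam('side');save(p,'s4.png',(270,170,340,240),9)
"
```

```text
t: 9.3
tool_pos: [0.6149, -0.0162, 0.0544]
orientation: [0.148, 2.426, -0.02]
force: [-0.9, -1.4, 4.8]
opening: 0.0006
tool shift [ 2.9 -7.9 -4.8]
M [[-0.751, 0.113, 0.65], [0.102, 0.993, -0.054], [-0.652, 0.025, -0.758]] q [-0.13 -0.21  2.32  0.09  0.32 -1.65] pos [614.9 -16.2  54.4] F [-0.94 -1.4   4.77] t 9.3 elev 49.3
```

View pics/s4.png

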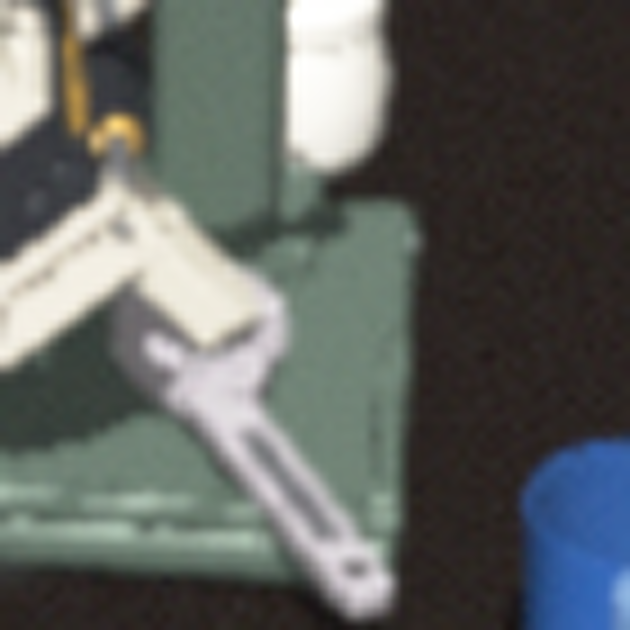

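The side view shows the handle swung further towards +x, so the press-and-stroke is drifting about +1 mm per row in x. I'll drag the worm back in −x while pressing, which re-aligns the wrench, and add a bias from now on.

```bash
python3 -m pendant '[{"translation":[2.4,-0.6,-0.8],"twist":[0,0.004,0],"grip":-1},{"translation":[2.4,-0.6,-1],"twist":[0,0.004,0],"grip":-1},{"translation":[2.4,-0.6,-1],"twist":[0,0.004,0],"grip":-1},{"translation":[2.4,-0.6,-1],"twist":[0,0.004,0],"grip":-1},{"translation":[2.4,-0.6,-1],"twist":[0,0.004,0],"grip":-1},{"translation":[2.4,-0.6,-1],"twist":[0,0.004,0],"grip":-1},{"translation":[2.4,-0.6,-1],"twist":[0,0.004,0],"grip":-1},{"translation":[2.4,-0.6,-1],"twist":[0,0.004,0],"grip":-1},{"translation":[2.4,-0.6,-1],"twist":[0,0.004,0],"grip":-1},{"translation":[2.4,-0.6,-1],"twist":[0,0.004,0],"grip":-1}]'
cat >> h.py <<'E'
def yaw():
    # handle yaw from bright pixels beyond the tray edge, at top-face height
    p,d,i=cam("top");hsv=cv2.cvtColor(p,cv2.COLOR_RGB2HSV)
    v,u=np.mgrid[150:240,280:345];m=(hsv[150:240,280:345,1]<45)&(hsv[150:240,280:345,2]>120)
    k=[ray("top",a,b,.046)[:2]*1000 for a,b in zip(u[m],v[m])];k=np.array(k)
    n=np.array([607.2,18.5]);r=np.linalg.norm(k-n,axis=1);s=(r>140)&(r<190);k=k[s]
    k=k[abs(k[:,0]-610)<90]
    c=np.degrees(np.arctan2(k[:,1]-n[1],k[:,0]-n[0]));c=np.median(c)
    yw=c+170.8; Q=R.from_euler("z",yw,degrees=True).as_matrix()[:2,:2]
    print("handle az",c.round(1),"n",len(k),"r",r[s].min().round(),r[s].max().round(),"yaw",yw.round(1),"worm",(n+Q@[-42,0]).round(1))
    return p,yw
E
python3 -c "
from h import *
go((600,-23.5,56))
yaw()
"
```

```text
t: 10.35
tool_pos: [0.5939, -0.0192, 0.053]
orientation: [0.155, 2.454, -0.016]
force: [3.2, 0.9, 5.4]
opening: 0.0004
tool shift [-7.  -3.4  1.7]
M [[-0.769, 0.116, 0.629], [0.108, 0.993, -0.051], [-0.63, 0.028, -0.776]] q [-0.14 -0.27  2.36  0.11  0.37 -1.68] pos [593.9 -19.2  53. ] F [3.17 0.87 5.39] t 10.35 elev 50.9
handle az -83.5 n 120 r 140.0 183.0 yaw 87.3 worm [605.2 -23.5]
```

```bash
python3 -m pendant '[{"translation":[-5,0,-6],"twist":[0,0,0],"grip":-1},{"translation":[-5,-5,5],"twist":[0,0,0],"grip":-1},{"translation":[-5,-5,5],"twist":[0,0,0],"grip":-1},{"translation":[-5,-5,5],"twist":[0,0,0],"grip":-1},{"translation":[0.6,0,0.7],"twist":[0,0,0],"grip":-1},{"translation":[1.4,3,0.2],"twist":[0,0.003,0],"grip":-1},{"translation":[1.4,3,0.2],"twist":[0,0.003,0],"grip":-1},{"translation":[1.4,3,0.2],"twist":[0,0.003,0],"grip":-1},{"translation":[1.4,3,0.2],"twist":[0,0.003,0],"grip":-1},{"translation":[1.4,3,0.2],"twist":[0,0.003,0],"grip":-1}]'
python3 -c "
from h import *
go((611,-23.5,56))
yaw()
"
```

```text
t: 11.4
tool_pos: [0.608, -0.0273, 0.0544]
orientation: [0.161, 2.474, -0.022]
force: [-2.1, -4.0, 7.9]
opening: 0.0007
tool shift [-2.9  4.2  0.4]
M [[-0.781, 0.121, 0.613], [0.111, 0.992, -0.056], [-0.615, 0.024, -0.788]] q [-0.15 -0.21  2.3   0.1   0.39 -1.67] pos [608.  -27.3  54.4] F [-2.06 -3.97  7.85] t 11.4 elev 52.0
handle az -82.6 n 120 r 140.0 183.0 yaw 88.2 worm [605.9 -23.5]
```

```bash
python3 -m pendant '[{"translation":[1.4,4,0.4],"twist":[0,0,0],"grip":-1},{"translation":[1.4,4,0.4],"twist":[0,0,0],"grip":-1},{"translation":[1.4,4,0.4],"twist":[0,0,0],"grip":-1},{"translation":[1.4,4,0.4],"twist":[0,0,0],"grip":-1},{"translation":[-5,0,-6],"twist":[0,0,0],"grip":-1},{"translation":[-1.5,-25,1.5],"twist":[0,0,0],"grip":-1},{"translation":[4,0,5],"twist":[0,0,0],"grip":-1},{"translation":[1,1,1],"twist":[0,0,0],"grip":-1},{"translation":[1.4,4,0.4],"twist":[0,0,0],"grip":-1},{"translation":[1.4,4,0.4],"twist":[0,0,0],"grip":-1}]'
python3 -c "
from h import *
go((611,-23.5,56))
p,y=yaw();save(p,'t5.png',(225,165,325,235),8)
"
```

```text
t: 12.45
tool_pos: [0.6058, -0.0322, 0.0533]
orientation: [0.167, 2.47, -0.03]
force: [-5.3, -7.5, 11.0]
opening: 0.0007
tool shift [-4.7  9.4  0.5]
M [[-0.778, 0.128, 0.614], [0.113, 0.992, -0.064], [-0.617, 0.02, -0.786]] q [-0.16 -0.22  2.31  0.09  0.39 -1.67] pos [605.8 -32.2  53.3] F [-5.27 -7.52 11.01] t 12.45 elev 51.8
handle az -83.0 n 134 r 140.0 183.0 yaw 87.8 worm [605.6 -23.5]
```

View pics/t5.png

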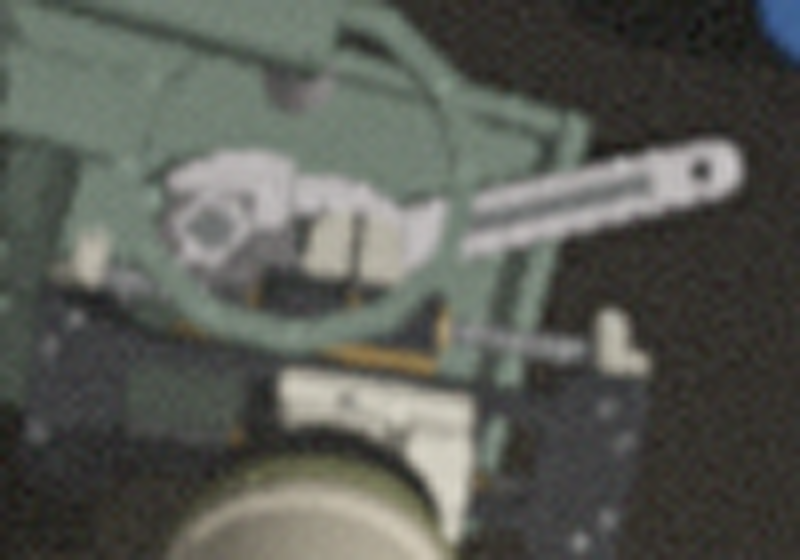

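```bash
python3 -m pendant '[{"translation":[-5,0,-5],"twist":[0,0,0],"grip":-1},{"translation":[-6,0,2],"twist":[0,0,0],"grip":-1},{"translation":[0,0,0],"twist":[0,0,0],"grip":-1},{"translation":[0.6,0,0.7],"twist":[0,0,0],"grip":-1},{"translation":[0.6,0,0.7],"twist":[0,0,0],"grip":-1},{"translation":[0.6,0,0.7],"twist":[0,0,0],"grip":-1},{"translation":[0.6,0,0.7],"twist":[0,0,0],"grip":-1},{"translation":[0.6,0,0.5],"twist":[0,0,0],"grip":-1},{"translation":[0.6,0,0.5],"twist":[0,0,0],"grip":-1},{"translation":[0.6,0,0.5],"twist":[0,0,0],"grip":-1}]'
python3 -c "
from h import *
go((611.5,-33,55))
"
```

```text
t: 13.5
tool_pos: [0.6101, -0.0313, 0.0541]
orientation: [0.169, 2.476, -0.028]
force: [-2.9, 0.1, 3.9]
opening: 0.0007
tool shift [-1.9 -1.5  0.2]
M [[-0.782, 0.129, 0.61], [0.115, 0.991, -0.062], [-0.613, 0.021, -0.79]] q [-0.16 -0.2   2.29  0.09  0.39 -1.66] pos [610.1 -31.3  54.1] F [-2.86  0.08  3.88] t 13.5 elev 52.2
```

```bash
python3 -m pendant '[{"translation":[1.4,2.2,0.1],"twist":[0,0,0],"grip":-1},{"translation":[1.4,2.2,0.1],"twist":[0,0,0],"grip":-1},{"translation":[1.4,2.2,0.1],"twist":[0,0,0],"grip":-1},{"translation":[1.4,2.2,0.1],"twist":[0,0,0],"grip":-1},{"translation":[1.4,2.2,0.1],"twist":[0,0,0],"grip":-1},{"translation":[1.4,2.2,0.1],"twist":[0,0,0],"grip":-1},{"translation":[1.4,2.2,0.1],"twist":[0,0,0],"grip":-1},{"translation":[1.4,2.2,0.1],"twist":[0,0,0],"grip":-1},{"translation":[1.4,2.2,0.1],"twist":[0,0,0],"grip":-1},{"translation":[1.4,2.2,0.1],"twist":[0,0,0],"grip":-1}]'
python3 -c "
from h import *
go((611.5,-33,55))
yaw()
"
```

```text
t: 14.5
tool_pos: [0.6088, -0.0109, 0.0529]
orientation: [0.171, 2.46, -0.035]
force: [-0.8, -7.2, 5.7]
opening: 0.0007
tool shift [ -6.  -21.5   1.6]
M [[-0.772, 0.132, 0.622], [0.114, 0.991, -0.069], [-0.626, 0.018, -0.78]] q [-0.1  -0.21  2.31 -0.02  0.37 -1.51] pos [608.8 -10.9  52.9] F [-0.83 -7.21  5.7 ] t 14.5 elev 51.3
handle az -82.0 n 106 r 140.0 183.0 yaw 88.8 worm [606.3 -23.5]
```

```bash
python3 -m pendant '[{"translation":[-5,0,-5],"twist":[0,0,0],"grip":-1},{"translation":[-3,-23,2],"twist":[0,0,0.01],"grip":-1},{"translation":[0.6,0,0.8],"twist":[0,0,0],"grip":-1},{"translation":[0.8,0,1],"twist":[0,0,0],"grip":-1},{"translation":[0.8,0,1],"twist":[0,0,0],"grip":-1},{"translation":[0.8,0,0.8],"twist":[0,0,0],"grip":-1},{"translation":[1.4,2.6,0.2],"twist":[0,0,0],"grip":-1},{"translation":[1.4,2.6,0.2],"twist":[0,0,0],"grip":-1},{"translation":[1.4,2.6,0.2],"twist":[0,0,0],"grip":-1},{"translation":[1.4,2.6,0.2],"twist":[0,0,0],"grip":-1}]'
python3 -c "
from h import *
go((611.5,-33,55))
"
```

```text
t: 15.55
tool_pos: [0.6092, -0.0222, 0.0547]
orientation: [0.181, 2.455, -0.034]
force: [-5.1, -7.7, 8.0]
opening: 0.0003
tool shift [ -3.2 -10.4   2. ]
M [[-0.768, 0.139, 0.625], [0.122, 0.99, -0.07], [-0.629, 0.022, -0.777]] q [-0.13 -0.21  2.31  0.02  0.37 -1.57] pos [609.2 -22.2  54.7] F [-5.13 -7.7   8.04] t 15.55 elev 51.0
```

Fy of −7.7 N mid-stroke suggests the worm has stalled. The jaws have probably closed on the nut while the wrench is about 12° out of line. I'll hook the finger over the handle's far side and pull it back (−x) into line.

```bash
python3 -m pendant '[{"translation":[-12,0,-15],"twist":[0,0,0],"grip":-1},{"translation":[-12,-19,9],"twist":[0,-0.09,0],"grip":-1},{"translation":[-11,-19,10],"twist":[0,0,0],"grip":-1},{"translation":[0,0,0],"twist":[0,0,0],"grip":-1},{"translation":[6,0,6],"twist":[0,0,0],"grip":-1},{"translation":[6,0,6],"twist":[0,0,0],"grip":-1},{"translation":[4,0,3],"twist":[0,0,0],"grip":-1},{"translation":[0,0,0],"twist":[0,0,0],"grip":-1},{"translation":[0,0,0],"twist":[0,0,0],"grip":-1},{"translation":[0,0,0],"twist":[0,0,0],"grip":-1}]'
python3 -c "
from h import *
go((632,-64,46),(608,-62,46))
p,y=yaw();save(p,'t6.png',(225,165,325,235),8)
"
```

```text
t: 16.55
tool_pos: [0.6304, -0.0582, 0.0476]
orientation: [0.169, 2.368, -0.038]
force: [-3.2, -4.5, 4.9]
opening: 0.0006
tool shift [-0.6 -5.6  2.7]
tool shift [ 16.7  -6.8 -14. ]
M [[-0.711, 0.133, 0.691], [0.111, 0.991, -0.077], [-0.695, 0.022, -0.719]] q [-0.22 -0.15  2.32  0.35  0.22 -1.96] pos [630.4 -58.2  47.6] F [-3.19 -4.51  4.91] t 16.55 elev 46.0
handle az -83.8 n 148 r 140.0 183.0 yaw 87.0 worm [605.  -23.4]
```

View pics/t6.png

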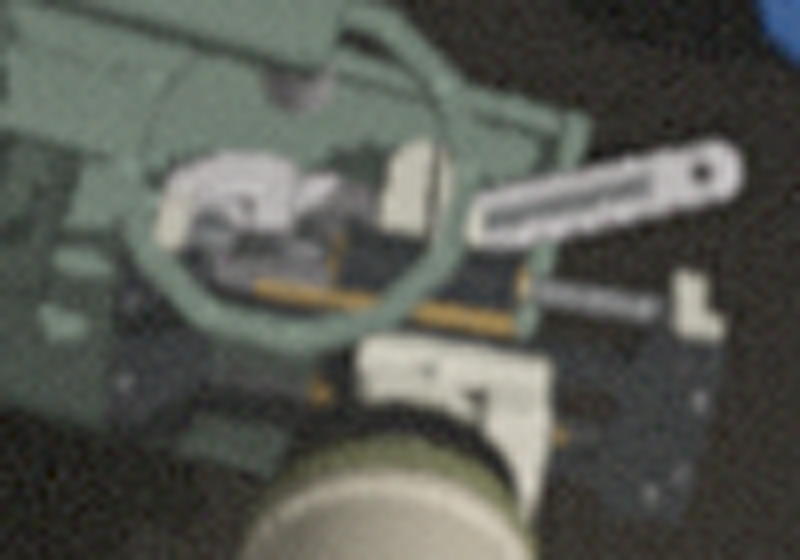

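```bash
python3 -m pendant '[{"translation":[2.2,-0.4,-1.9],"twist":[0,0,0],"grip":-1},{"translation":[2.2,-0.4,-1.9],"twist":[0,0,0],"grip":-1},{"translation":[2.2,-0.4,-1.9],"twist":[0,0,0],"grip":-1},{"translation":[2.2,-0.4,-1.9],"twist":[0,0,0],"grip":-1},{"translation":[2.2,-0.4,-1.9],"twist":[0,0,0],"grip":-1},{"translation":[2.2,-0.4,-1.9],"twist":[0,0,0],"grip":-1},{"translation":[2.2,-0.4,-1.9],"twist":[0,0,0],"grip":-1},{"translation":[0,0,0],"twist":[0,0,0],"grip":-1},{"translation":[0,0,0],"twist":[0,0,0],"grip":-1},{"translation":[0,0,0],"twist":[0,0,0],"grip":-1}]'
python3 -c "
from h import *
go((608,-62,46))
p,y=yaw()
"
```

```text
t: 17.6
tool_pos: [0.6133, -0.057, 0.0521]
orientation: [0.165, 2.355, -0.039]
force: [1.1, -1.1, 3.6]
opening: 0.0006
tool shift [ 7.5 -5.8  1. ]
M [[-0.702, 0.131, 0.7], [0.108, 0.991, -0.078], [-0.704, 0.021, -0.71]] q [-0.23 -0.22  2.38  0.38  0.22 -1.99] pos [613.3 -57.   52.1] F [ 1.07 -1.07  3.58] t 17.6 elev 45.3
handle az -87.0 n 154 r 140.0 182.0 yaw 83.8 worm [602.7 -23.3]
```

```bash
python3 -m pendant '[{"translation":[-5.6,0,-5.7],"twist":[0,0,0],"grip":-1},{"translation":[-18,0,18],"twist":[0,0,0],"grip":-1},{"translation":[4.2,0,4.3],"twist":[0,0,0],"grip":-1},{"translation":[4.2,0,4.3],"twist":[0,0,0],"grip":-1},{"translation":[4.2,0,4.3],"twist":[0,0,0],"grip":-1},{"translation":[2.8,-0.5,-2.1],"twist":[0,0,0],"grip":-1},{"translation":[2.8,-0.5,-2.1],"twist":[0,0,0],"grip":-1},{"translation":[2.8,-0.5,-2.1],"twist":[0,0,0],"grip":-1},{"translation":[2.8,-0.5,-2.1],"twist":[0,0,0],"grip":-1},{"translation":[2.8,-0.5,-2.1],"twist":[0,0,0],"grip":-1}]'
python3 -c "
from h import *
go((608,-62,42))
p,y=yaw()
"
```

```text
t: 18.65
tool_pos: [0.6214, -0.0616, 0.0391]
orientation: [0.168, 2.351, -0.042]
force: [5.5, -0.2, 5.8]
opening: 0.0003
tool shift [  7.3  -2.2 -11.4]
M [[-0.699, 0.134, 0.702], [0.109, 0.991, -0.081], [-0.707, 0.02, -0.707]] q [-0.23 -0.15  2.36  0.49  0.18 -2.1 ] pos [621.4 -61.6  39.1] F [ 5.52 -0.24  5.83] t 18.65 elev 45.0
handle az -99.9 n 143 r 140.0 184.0 yaw 70.9 worm [593.4 -21.2]
```

```bash
python3 -m pendant '[{"translation":[-4,0,2],"twist":[0,0,0],"grip":-1},{"translation":[-9,0,-9],"twist":[0,0,0],"grip":-1},{"translation":[-9,0,-9],"twist":[0,0,0],"grip":-1},{"translation":[8.7,8.5,-6.6],"twist":[0,0.03,0],"grip":-1},{"translation":[8.7,8.5,-6.6],"twist":[0,0.03,0],"grip":-1},{"translation":[8.7,8.5,-6.6],"twist":[0,0.03,0],"grip":-1},{"translation":[0,0,0],"twist":[0,0,0],"grip":-1},{"translation":[0.6,0,0.8],"twist":[0,0,0],"grip":-1},{"translation":[0.6,0,0.8],"twist":[0,0,0],"grip":-1},{"translation":[0,0,0],"twist":[0,0,0],"grip":-1}]'
python3 -c "
from h import *
go((596,-32,56))
p,y=yaw()
"
```

```text
t: 19.7
tool_pos: [0.5863, -0.0299, 0.0529]
orientation: [0.172, 2.464, -0.034]
force: [-6.9, -0.5, 11.1]
opening: 0.001
tool shift [-9.7 -0.8  3.7]
M [[-0.774, 0.132, 0.619], [0.115, 0.991, -0.067], [-0.622, 0.019, -0.783]] q [-0.16 -0.29  2.37  0.08  0.39 -1.65] pos [586.3 -29.9  52.9] F [-6.89 -0.49 11.14] t 19.7 elev 51.5
handle az -100.5 n 138 r 140.0 184.0 yaw 70.3 worm [593.1 -21.1]
```

```bash
python3 -m pendant '[{"translation":[-4,0,-5],"twist":[0,0,0],"grip":-1},{"translation":[-8,-2.5,6.5],"twist":[0,0,0],"grip":-1},{"translation":[0,0,0],"twist":[0,0,0],"grip":-1},{"translation":[0.6,0,0.8],"twist":[0,0,0],"grip":-1},{"translation":[0.6,0,0.8],"twist":[0,0,0],"grip":-1},{"translation":[0.8,2.5,0.6],"twist":[0,0,0],"grip":-1},{"translation":[0.8,2.5,0.6],"twist":[0,0,0],"grip":-1},{"translation":[0.8,2.5,0.6],"twist":[0,0,0],"grip":-1},{"translation":[0.8,2.5,0.6],"twist":[0,0,0],"grip":-1},{"translation":[0.8,2.5,0.6],"twist":[0,0,0],"grip":-1}]'
python3 -c "
from h import *
go((596,-32,56))
p,y=yaw()
"
```

```text
t: 20.75
tool_pos: [0.5957, -0.0239, 0.0543]
orientation: [0.172, 2.463, -0.04]
force: [-7.1, -2.5, 10.1]
opening: 0.0003
tool shift [-2.2 -8.  -0.5]
M [[-0.774, 0.134, 0.619], [0.114, 0.991, -0.072], [-0.623, 0.014, -0.782]] q [-0.13 -0.26  2.34  0.03  0.38 -1.59] pos [595.7 -23.9  54.3] F [-7.07 -2.48 10.07] t 20.75 elev 51.4
handle az -99.6 n 120 r 140.0 184.0 yaw 71.2 worm [593.7 -21.3]
```

```bash
python3 -m pendant '[{"translation":[1.1,2.8,0.4],"twist":[0,0,0],"grip":-1},{"translation":[1.1,2.8,0.4],"twist":[0,0,0],"grip":-1},{"translation":[1.1,2.8,0.4],"twist":[0,0,0],"grip":-1},{"translation":[-4,0,-5],"twist":[0,0,0],"grip":-1},{"translation":[-3,-20,3],"twist":[0,0,0],"grip":-1},{"translation":[0.6,0,0.8],"twist":[0,0,0],"grip":-1},{"translation":[1,0,1.2],"twist":[0,0,0],"grip":-1},{"translation":[1.1,3,0.4],"twist":[0,0,0],"grip":-1},{"translation":[1.1,3,0.4],"twist":[0,0,0],"grip":-1},{"translation":[1.1,3,0.4],"twist":[0,0,0],"grip":-1}]'
python3 -c "
from h import *
go((596,-32,56))
p,y=yaw()
"
```

```text
t: 21.8
tool_pos: [0.5958, -0.0263, 0.0542]
orientation: [0.172, 2.459, -0.043]
force: [-3.2, -7.8, 8.6]
opening: 0.0002
tool shift [-1.9 -5.6 -0.8]
M [[-0.772, 0.135, 0.622], [0.113, 0.991, -0.075], [-0.626, 0.013, -0.78]] q [-0.14 -0.26  2.34  0.03  0.38 -1.59] pos [595.8 -26.3  54.2] F [-3.17 -7.82  8.63] t 21.8 elev 51.2
handle az -99.8 n 125 r 140.0 184.0 yaw 71.0 worm [593.6 -21.2]
```

```bash
python3 -m pendant '[{"translation":[1.1,4,0.4],"twist":[0,0,0],"grip":-1},{"translation":[1.1,4,0.4],"twist":[0,0,0],"grip":-1},{"translation":[1.1,4,0.4],"twist":[0,0,0],"grip":-1},{"translation":[-4,0,-5],"twist":[0,0,0],"grip":-1},{"translation":[-3,-20,3],"twist":[0,0,0],"grip":-1},{"translation":[1.2,0,1.6],"twist":[0,0,0],"grip":-1},{"translation":[1.1,4,0.4],"twist":[0,0,0],"grip":-1},{"translation":[1.1,4,0.4],"twist":[0,0,0],"grip":-1},{"translation":[1.1,4,0.4],"twist":[0,0,0],"grip":-1},{"translation":[1.1,4,0.4],"twist":[0,0,0],"grip":-1}]'
python3 -c "
from h import *
go((596,-32,56))
p,y=yaw()
"
```

```text
t: 22.85
tool_pos: [0.5988, -0.0129, 0.0545]
orientation: [0.168, 2.455, -0.042]
force: [0.7, -0.3, 1.4]
opening: -0.0
tool shift [ -0.9 -19.3  -1.5]
M [[-0.769, 0.132, 0.626], [0.111, 0.991, -0.073], [-0.63, 0.013, -0.777]] q [-0.1  -0.25  2.34 -0.03  0.37 -1.51] pos [598.8 -12.9  54.5] F [ 0.73 -0.32  1.37] t 22.85 elev 51.0
handle az -99.0 n 108 r 140.0 184.0 yaw 71.8 worm [594.1 -21.4]
```

```bash
python3 -m pendant '[{"translation":[-3,0,-4],"twist":[0,0,0],"grip":-1},{"translation":[-1,-22,1],"twist":[0,0,0],"grip":-1},{"translation":[1.5,0,1.8],"twist":[0,0,0],"grip":-1},{"translation":[1.2,0,1.4],"twist":[0,0,0],"grip":-1},{"translation":[1.4,4,0.5],"twist":[0,0,0],"grip":-1},{"translation":[1.4,4,0.5],"twist":[0,0,0],"grip":-1},{"translation":[1.4,4,0.5],"twist":[0,0,0],"grip":-1},{"translation":[1.4,4,0.5],"twist":[0,0,0],"grip":-1},{"translation":[-2,-5,-40],"twist":[0,0,0],"grip":-1},{"translation":[-2,-15,-40],"twist":[0,0,0],"grip":-1}]'
python3 -c "
from h import *
go((596,-32,56))
p,y=yaw()
A=np.mean([robot.read_camera('top')[0].astype(float) for _ in range(4)],0)
a=cv2.resize(A[180:215,240:290].astype(np.uint8),None,fx=8,fy=8,interpolation=cv2.INTER_CUBIC)
B=np.load('top0.npz')['p'][180:215,240:290]
b=cv2.resize(B,None,fx=8,fy=8,interpolation=cv2.INTER_CUBIC)
save(np.vstack([b,a]),'cmp.png')
"
```

```text
t: 23.9
tool_pos: [0.5439, -0.0278, 0.1061]
orientation: [0.168, 2.471, -0.041]
force: [1.2, 0.0, 1.4]
opening: 0.0004
tool shift [-10.2   2.   71.7]
M [[-0.779, 0.131, 0.613], [0.11, 0.991, -0.071], [-0.617, 0.012, -0.787]] q [-0.17 -0.58  2.45  0.06  0.6  -1.64] pos [543.9 -27.8 106.1] F [1.23 0.03 1.39] t 23.9 elev 51.9
handle az -98.9 n 104 r 140.0 184.0 yaw 71.9 worm [594.1 -21.4]
```

View pics/cmp.png

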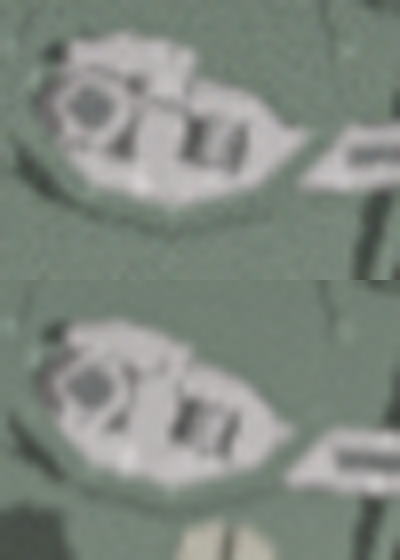

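The jaw's step beyond the head is clearly smaller than before (lower half against upper half), so the worm is rolling. A few firmer strokes should seat it fully.

```bash
python3 -m pendant '[{"translation":[-9,-1,34],"twist":[0,0,0],"grip":-1},{"translation":[-8,-1,33],"twist":[0,0,0],"grip":-1},{"translation":[0.3,0,0.4],"twist":[0,0,0],"grip":-1},{"translation":[0.8,0,1],"twist":[0,0,0],"grip":-1},{"translation":[1,0,1.2],"twist":[0,0,0],"grip":-1},{"translation":[1,3,0.9],"twist":[0,0,0],"grip":-1},{"translation":[1,3,0.9],"twist":[0,0,0],"grip":-1},{"translation":[1,3,0.9],"twist":[0,0,0],"grip":-1},{"translation":[1,3,0.9],"twist":[0,0,0],"grip":-1},{"translation":[1,0,1],"twist":[0,0,0],"grip":-1}]'
python3 -c "
from h import *
go((599,-32,56))
p,y=yaw()
"
```

```text
t: 25.15
tool_pos: [0.6033, -0.0252, 0.0553]
orientation: [0.169, 2.459, -0.047]
force: [-1.3, 0.1, 1.6]
opening: 0.0004
tool shift [ 2.2 -7.3 -2.7]
M [[-0.771, 0.134, 0.622], [0.11, 0.991, -0.077], [-0.627, 0.009, -0.779]] q [-0.13 -0.23  2.32  0.01  0.37 -1.57] pos [603.3 -25.2  55.3] F [-1.33  0.07  1.57] t 25.15 elev 51.2
handle az -99.2 n 112 r 140.0 184.0 yaw 71.6 worm [594.  -21.4]
```

```bash
python3 -m pendant '[{"translation":[1.6,2.5,0.7],"twist":[0,0,0],"grip":-1},{"translation":[1.6,2.5,0.7],"twist":[0,0,0],"grip":-1},{"translation":[1.6,2.5,0.7],"twist":[0,0,0],"grip":-1},{"translation":[1.6,2.5,0.7],"twist":[0,0,0],"grip":-1},{"translation":[-3,0,-4],"twist":[0,0,0],"grip":-1},{"translation":[0,-19,0],"twist":[0,0,0],"grip":-1},{"translation":[2,0,2.6],"twist":[0,0,0],"grip":-1},{"translation":[1.6,2.5,0.7],"twist":[0,0,0],"grip":-1},{"translation":[1.6,2.5,0.7],"twist":[0,0,0],"grip":-1},{"translation":[1.6,2.5,0.7],"twist":[0,0,0],"grip":-1}]'
python3 -c "
from h import *
go((599,-32,56))
p,y=yaw()
"
```

```text
t: 26.2
tool_pos: [0.6026, -0.0277, 0.0541]
orientation: [0.171, 2.444, -0.052]
force: [-8.1, -7.4, 13.2]
opening: 0.0009
tool shift [ 1.1 -4.7 -3.4]
M [[-0.762, 0.137, 0.633], [0.11, 0.991, -0.082], [-0.639, 0.007, -0.77]] q [-0.13 -0.24  2.34  0.01  0.35 -1.57] pos [602.6 -27.7  54.1] F [-8.15 -7.44 13.18] t 26.2 elev 50.3
handle az -99.6 n 123 r 140.0 184.0 yaw 71.2 worm [593.7 -21.3]
```

```bash
python3 -m pendant '[{"translation":[1.7,3,0.4],"twist":[0,0,0],"grip":-1},{"translation":[1.7,3,0.4],"twist":[0,0,0],"grip":-1},{"translation":[1.7,3,0.4],"twist":[0,0,0],"grip":-1},{"translation":[1.7,3,0.4],"twist":[0,0,0],"grip":-1},{"translation":[-3,0,-4],"twist":[0,0,0],"grip":-1},{"translation":[0,-18,0],"twist":[0,0.015,0],"grip":-1},{"translation":[2,0,2.6],"twist":[0,0,0],"grip":-1},{"translation":[1.7,3,0.5],"twist":[0,0,0],"grip":-1},{"translation":[1.7,3,0.5],"twist":[0,0,0],"grip":-1},{"translation":[1.7,3,0.5],"twist":[0,0,0],"grip":-1}]'
python3 -c "
from h import *
go((599,-32,56))
p,y=yaw()
"
```

```text
t: 27.25
tool_pos: [0.6024, -0.0229, 0.0547]
orientation: [0.173, 2.442, -0.055]
force: [-1.7, -7.1, 6.7]
opening: 0.0004
tool shift [ 0.7 -9.5 -2.4]
M [[-0.761, 0.139, 0.634], [0.111, 0.99, -0.085], [-0.64, 0.006, -0.769]] q [-0.12 -0.24  2.34 -0.03  0.35 -1.52] pos [602.4 -22.9  54.7] F [-1.7  -7.14  6.69] t 27.25 elev 50.2
handle az -99.2 n 112 r 140.0 184.0 yaw 71.6 worm [594.  -21.4]
```

Mid-stroke Fy of −7 N with no roll-off now suggests the worm has stalled with the jaws tight. Now I hook the handle from its +x side at about r = 95 mm, away from the jar.

```bash
python3 -m pendant '[{"translation":[-8,0,-9.5],"twist":[0,0,0],"grip":-1},{"translation":[-7,-17,6],"twist":[0,0,0],"grip":-1},{"translation":[-7,-17,6],"twist":[0,0,0],"grip":-1},{"translation":[-7,-17,6],"twist":[0,0,0],"grip":-1},{"translation":[0,0,0],"twist":[0,0,0],"grip":-1},{"translation":[4.2,0,5],"twist":[0,0,0],"grip":-1},{"translation":[4.2,0,5],"twist":[0,0,0],"grip":-1},{"translation":[4.2,0,5],"twist":[0,0,0],"grip":-1},{"translation":[0,0,0],"twist":[0,0,0],"grip":-1},{"translation":[0,0,0],"twist":[0,0,0],"grip":-1}]'
python3 -c "
from h import *
go((618,-76,43),(556,-42,43))
p,y=yaw()
for nm,u,v in(('jar',349,223.6),):print(ray('top',u,v,.09))
"
```

```text
t: 28.3
tool_pos: [0.6172, -0.0702, 0.0378]
orientation: [0.173, 2.454, -0.049]
force: [0.3, 0.7, 0.2]
opening: 0.0006
tool shift [-4.5 -5.6 -3.1]
tool shift [ 46.9  19.5 -44.6]
M [[-0.768, 0.137, 0.626], [0.112, 0.991, -0.079], [-0.631, 0.009, -0.776]] q [-0.24 -0.14  2.28  0.23  0.32 -1.86] pos [617.2 -70.2  37.8] F [0.33 0.68 0.15] t 28.3 elev 50.9
handle az -100.3 n 137 r 140.0 189.0 yaw 70.5 worm [593.1 -21.1]
[ 0.52779186 -0.24267099  0.09      ]
```

```bash
python3 -m pendant '[{"translation":[3.7,0.5,-3.7],"twist":[0,0,0],"grip":-1},{"translation":[3.7,0.5,-3.7],"twist":[0,0,0],"grip":-1},{"translation":[3.7,0.8,-3.7],"twist":[0,0,0],"grip":-1},{"translation":[3.7,1,-3.5],"twist":[0,0,0],"grip":-1},{"translation":[3.7,1.3,-3.5],"twist":[0,0,0],"grip":-1},{"translation":[3.7,1.5,-3.5],"twist":[0,0,0],"grip":-1},{"translation":[3.7,1.5,-3.5],"twist":[0,0,0],"grip":-1},{"translation":[3.7,1.5,-3.5],"twist":[0,0,0],"grip":-1},{"translation":[0,0,0],"twist":[0,0,0],"grip":-1},{"translation":[0,0,0],"twist":[0,0,0],"grip":-1}]'
python3 -c "
from h import *
go((556,-42,40))
p,y=yaw()
"
```

```text
t: 29.35
tool_pos: [0.58, -0.0569, 0.0495]
orientation: [0.173, 2.438, -0.053]
force: [2.4, -0.4, 0.1]
opening: 0.0005
tool shift [26.  11.3 -9.2]
M [[-0.758, 0.139, 0.637], [0.111, 0.99, -0.083], [-0.643, 0.007, -0.766]] q [-0.23 -0.31  2.4   0.18  0.35 -1.8 ] pos [580.  -56.9  49.5] F [ 2.43 -0.45  0.09] t 29.35 elev 50.0
handle az -114.2 n 93 r 141.0 188.0 yaw 56.6 worm [584.1 -16.6]
```

```bash
sed -i 's/150:240,280:345/150:285,280:345/g; s/abs(k\[:,0\]-610)<90/(k[:,0]>440)\&(k[:,1]<-60)/' h.py; python3 -m pendant '[{"translation":[3.5,0.7,1],"twist":[0,0,0],"grip":-1},{"translation":[3.5,0.7,1],"twist":[0,0,0],"grip":-1},{"translation":[4.2,2.3,-2.4],"twist":[0,0,0],"grip":-1},{"translation":[4.2,2.3,-2.4],"twist":[0,0,0],"grip":-1},{"translation":[4.2,2.3,-2.4],"twist":[0,0,0],"grip":-1},{"translation":[4.2,2.3,-2.4],"twist":[0,0,0],"grip":-1},{"translation":[4.2,2.3,-2.4],"twist":[0,0,0],"grip":-1},{"translation":[4.2,2.3,-2.4],"twist":[0,0,0],"grip":-1},{"translation":[0,0,0],"twist":[0,0,0],"grip":-1},{"translation":[0,0,0],"twist":[0,0,0],"grip":-1}]'
python3 -c "
from h import *
go((556,-42,40))
p,y=yaw();save(p,'t8.png',(225,165,325,250),8)
"
```

```text
t: 30.4
tool_pos: [0.5606, -0.042, 0.0501]
orientation: [0.175, 2.412, -0.061]
force: [1.9, -1.2, 2.2]
opening: 0.0009
tool shift [10.1 -0.6  4.5]
M [[-0.741, 0.143, 0.656], [0.11, 0.99, -0.092], [-0.663, 0.004, -0.749]] q [-0.19 -0.4   2.48  0.1   0.33 -1.69] pos [560.6 -42.   50.1] F [ 1.87 -1.2   2.23] t 30.4 elev 48.5
handle az -142.3 n 188 r 141.0 190.0 yaw 28.5 worm [570.3  -1.5]
```

View pics/t8.png

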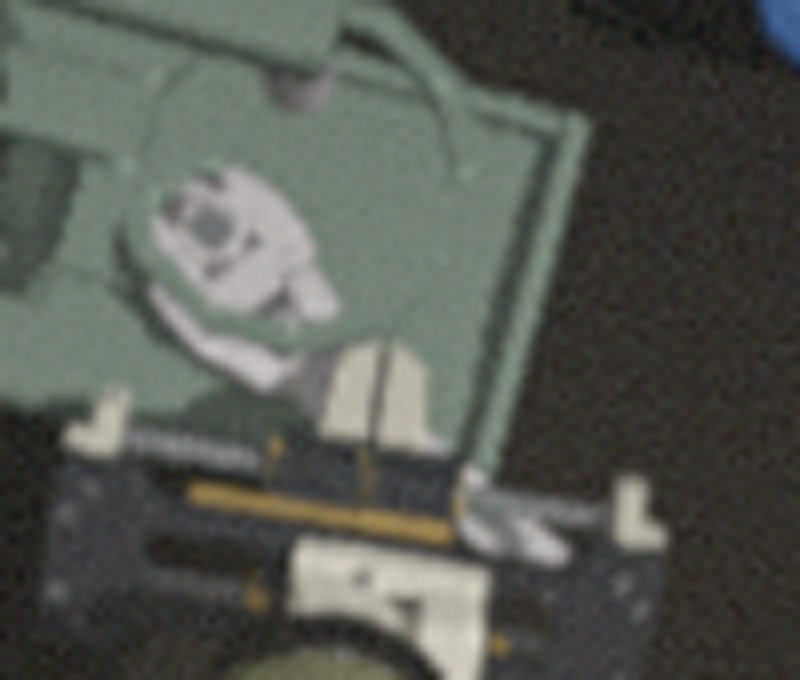

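The top crop shows the wrench on the nut with its handle end near (565,550), a yaw of about 38°, so the nut has turned roughly 35–38°. I'll give it a little more for margin.

```bash
python3 -m pendant '[{"translation":[2.9,0.9,1.5],"twist":[0,0.03,0],"grip":-1},{"translation":[2.9,0.9,1.5],"twist":[0,0.03,0],"grip":-1},{"translation":[3.2,3.1,-0.9],"twist":[0,0.03,0],"grip":-1},{"translation":[3.2,3.1,-0.9],"twist":[0,0.03,0],"grip":-1},{"translation":[3.2,3.1,-0.9],"twist":[0,0.03,0],"grip":-1},{"translation":[3.2,3.1,-0.9],"twist":[0,0,0],"grip":-1},{"translation":[0,0,0],"twist":[0,0,0],"grip":-1},{"translation":[0,0,0],"twist":[0,0,0],"grip":-1},{"translation":[0,0,0],"twist":[0,0,0],"grip":-1},{"translation":[0,0,0],"twist":[0,0,0],"grip":-1}]'
cat >> h.py <<'E'
def tip(show=None):
    p,d,i=cam("top");P=pts(d,i);hsv=cv2.cvtColor(p,cv2.COLOR_RGB2HSV);n=np.array([607.2,18.5])
    Z=P[...,2];m=(hsv[...,1]<30)&(hsv[...,2]>130)&(Z>.033)&(Z<.058)
    q=P[m][:,:2]*1000-n;r=np.linalg.norm(q,axis=1);a=np.degrees(np.arctan2(q[:,1],q[:,0]))
    for lo,hi in((150,188),(165,188)):
        s=(r>lo)&(r<hi)&(a<-80)&(a>-170);print(lo,s.sum(),"az",np.percentile(a[s],[5,50,95]).round(1) if s.any() else None,"yaw",(np.median(a[s])+170.8).round(1) if s.any() else None)
    return p
E
python3 -c "
from h import *
go((556,-42,40))
tip()
"
```

```text
t: 31.45
tool_pos: [0.5567, -0.0321, 0.0488]
orientation: [0.188, 2.548, -0.06]
force: [0.1, -0.4, 6.4]
opening: 0.0001
tool shift [ 4.2 -9.9  7.8]
M [[-0.824, 0.148, 0.548], [0.122, 0.989, -0.083], [-0.554, -0.002, -0.832]] q [-0.15 -0.33  2.37 -0.    0.52 -1.57] pos [556.7 -32.1  48.8] F [ 0.1  -0.42  6.36] t 31.45 elev 56.4
150 27 az [-143.5 -140.8 -139. ] yaw 30.0
165 2 az [-140.8 -140.5 -140.1] yaw 30.3
```

```bash
python3 -m pendant '[{"translation":[-6,0,-9],"twist":[0,0,0],"grip":-1},{"translation":[-6,0,-9],"twist":[0,0,0],"grip":-1},{"translation":[-6,0,-20],"twist":[0,0,0],"grip":-1},{"translation":[-6,15,-25],"twist":[0,0.08,0],"grip":-1},{"translation":[-6,25,-25],"twist":[0,0.08,0],"grip":-1},{"translation":[0,35,-15],"twist":[0,0.08,0],"grip":-1},{"translation":[0,35,-15],"twist":[0,0.08,0],"grip":-1},{"translation":[0,35,-10],"twist":[0,0.08,0],"grip":-1},{"translation":[0,0,0],"twist":[0,0,0],"grip":-1},{"translation":[0,0,0],"twist":[0,0,0],"grip":-1}]'
python3 -c "
from h import *
go((556,-42,40))
p=tip();save(p,'end.png',(210,150,340,260),6)
p,d,i=cam('side');save(p,'ends.png',(240,130,340,240),6)
"
```

```text
t: 32.5
tool_pos: [0.5288, 0.1236, 0.172]
orientation: [0.224, 2.993, -0.024]
force: [-0.0, -0.1, -0.6]
opening: 0.0002
tool shift [ -32.5 -159.   138.7]
M [[-0.979, 0.15, 0.138], [0.147, 0.989, -0.026], [-0.14, -0.005, -0.99]] q [ 0.17 -0.13  1.84 -0.05  1.3  -1.24] pos [528.8 123.6 172. ] F [-0.05 -0.14 -0.63] t 32.5 elev 81.9
150 74 az [-144.2 -141.1 -138.4] yaw 29.7
165 36 az [-143.5 -140.8 -138.5] yaw 30.0
```

View pics/end.png

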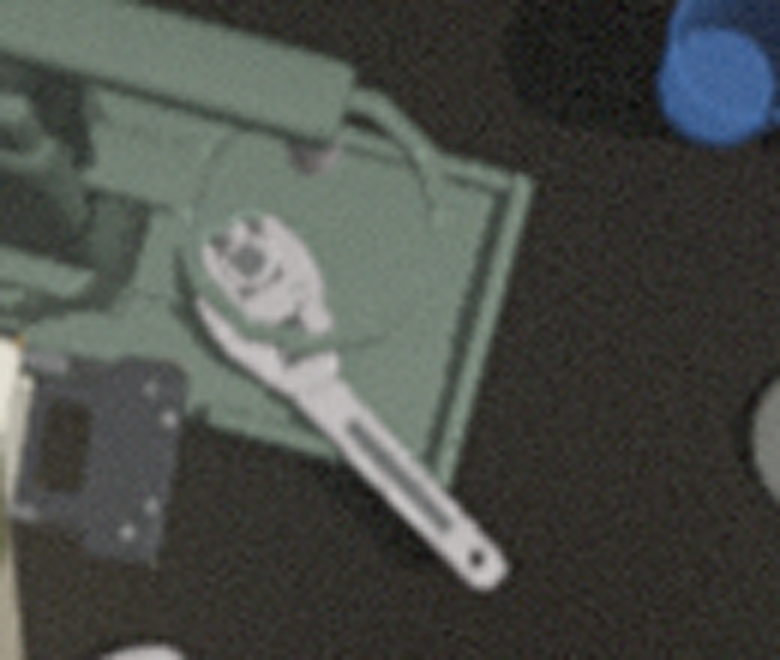

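The final view (last picture) shows the wrench lying on the nut with its handle out over the tray rim: stud (247,260), handle hole (477,557) in the 6x crop with origin (210,150). One last numeric check, then I hand in.

```bash
python3 - <<'E'
from h import *
c=lambda x,y,z:ray("top",210+x/6-.42,150+y/6-.42,z)[:2]*1000
s,h=c(247,260,.05),c(477,557,.046);v=h-s
print("stud",s.round(1),"hole r",np.linalg.norm(v).round(1),"az",np.degrees(np.arctan2(v[1],v[0])).round(1))
p,d,i=cam("top");P=pts(d,i);hsv=cv2.cvtColor(p,cv2.COLOR_RGB2HSV);n=np.array([607.2,18.5])
m=(hsv[...,1]<30)&(hsv[...,2]>130)&(P[...,2]>.03)&(P[...,2]<.06);q=P[m];r=np.linalg.norm(q[:,:2]*1000-n,axis=1);a=np.degrees(np.arctan2(q[:,1]*1000-n[1],q[:,0]*1000-n[0]))
for lo,hi in((0,35),(120,145),(155,188)):
    k=(r>lo)&(r<hi)&((a<-130)&(a>-150)|(hi<50));print(lo,hi,k.sum(),"z mm",np.median(q[k][:,2]*1000).round(1))
z=np.load("top0.npz");P0=pts(z["d"],i)
for nm,u,v in(("tumbler_a",333,158),("jar",349,223),("bottle",392,176),("strainer",393,229),("dome",186,167),("nl",404,288),("tumbler_b",127,280)):
    w=np.s_[v-18:v+18,u-18:u+18];print(nm,"meandiff",np.abs(p[w].astype(float)-z["p"][w]).mean().round(1))
st=robot.read_state();print(st["t"],st["force"])
E
```

```text
stud [607.2  19.2] hole r 170.4 az -140.7
0 35 246 z mm 47.4
120 145 55 z mm 44.7
155 188 62 z mm 46.3
tumbler_a meandiff 4.3
jar meandiff 3.2
bottle meandiff 2.7
strainer meandiff 2.5
dome meandiff 3.7
nl meandiff 2.7
tumbler_b meandiff 91.3
32.65 [ 0.79889739  0.06962046 -0.35455973]
```

```bash
python3 - <<'E'
from h import *
z=np.load("top0.npz")
for nm,p,d in(("0",z["p"],z["d"]),("now",*cam("top")[:2])):
    P=pts(d,robot.camera_info("top"));h=cv2.cvtColor(p,cv2.COLOR_RGB2HSV)
    m=(h[...,0]>100)&(h[...,0]<125)&(h[...,1]>120)&(h[...,2]>60);v,u=np.nonzero(m)
    for c in((u<230),(u>=230)):print(nm,c.sum(),u[c].mean().round(1) if c.any() else 0,v[c].mean().round(1) if c.any() else 0)
    print(nm,"patch z",np.median(P[262:298,109:145,2]).round(3),p[280,127])
p,d,i=cam("side");z=np.load("side0.npz")
for nm,p in(("0",z["p"]),("now",p)):
    h=cv2.cvtColor(p,cv2.COLOR_RGB2HSV);m=(h[...,0]>100)&(h[...,0]<125)&(h[...,1]>120)&(h[...,2]>60);v,u=np.nonzero(m);c=u<280;print("side",nm,c.sum(),u[c].mean() if c.any() else 0,v[c].mean() if c.any() else 0)
E
```

```text
0 838 125.7 279.4
0 562 331.6 159.2
0 patch z 0.013 [ 64 100 150]
now 0 0 0
now 560 331.7 159.2
now patch z 0.579 [157 149 133]
side 0 497 214.841046277666 162.9476861167002
side now 523 214.76290630975143 162.37093690248565
```

The top camera's view of tumbler_b is only blocked by the arm (z 0.58 there). The side camera shows it unmoved, so I hand in.

```bash
python3 -c "
from h import *
print(robot.close_job())"
```

```text
the job is handed in; nothing more can be done
None
```

I closed the wrench's jaws on the nut, swung the handle clockwise, and handed the job in at about 33 s of the 61 s allowed. I expect it passes, but two of the judged values could only be inferred.

**What I did:**
- **Worm:** I rolled it with the shut fingertips, reaching in under the bowl ring, until it stalled.
- **Alignment:** My first strokes drifted and swung the loose wrench out of line. I pulled the handle back partway through and then finished rolling.
- **Tightening:** I hooked the handle and swung it clockwise, then moved the arm clear.

**Last checks:**
- **Wrench angle:** the handle hole and the depth image agree on a yaw of about 30°, against about 76° when lined up with the nut at the start. That is about 46° clockwise, so the nut has turned roughly 41–46° once jaw play is allowed for.
- **Wrench position:** it lies level. The head's top measures about 47 mm (48 expected) and the handle 45–46 mm.
- **Bystanders:** six look unchanged in the top view. The arm blocked tumbler_b there, but the side camera shows it unmoved.
- **Robot:** nothing is touching it (contact force about 0).

**Not confirmed:**
- **Jaw gap:** I never measured it directly. That the jaws fit rests on the worm stalling, the jaw visibly moving in, and a pull on the handle that matched the nut's 0.2 N m.
- **Nut angle:** it is inferred from the wrench. Pulling the handle back into line overshot by about 5°, so the nut may have moved slightly before the fit was complete, by less than the 0.2 rad limit.

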